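Strip the intake tappets from a cylinder head into the parts tray, in order

TASK

The cams are out of this twin-cylinder head: lift the four intake tappets out of their bores and stand them in the parts tray, one to a pocket and the same way up, in the order they sat in the head, so that each can go back to its own bore: the tappet nearest the cam-chain tunnel goes in the pocket nearest the tray's arrow, and so on along the row. Set each one down flat, do not drop it, and leave the micrometer case and the valve spring standing on the bench where they are.

Things in the scene. Friction and masses are not known exactly. Their poses are not given: they have to be found in the camera images.
- tappet_1: Intake tappet 1, nearest the cam-chain tunnel: upright steel bucket, 32 mm across, 28 mm tall, about 60 g; origin at the centre of its underside, z up, yaw means nothing. All four look alike and are known by their places. The tunnel is the long rectangular slot across one end of the fixed aluminium head (170 x 258 mm, turned any way).
- tappet_2: Intake tappet 2, second from the tunnel: upright steel bucket, 32 mm across, 28 mm tall, about 60 g; origin at the centre of its underside, z up, yaw means nothing. Each stands loosely (2 mm play) 12 mm deep in its bore, so 16 mm shows above the head's flat top, which is 130 mm over the bench. The other row of four bores, 96 mm away, is empty.
- tappet_3: Intake tappet 3, third from the tunnel: upright steel bucket, 32 mm across, 28 mm tall, about 60 g; origin at the centre of its underside, z up, yaw means nothing. Row centres 1 to 4 lie 42, 54 and 42 mm apart. Beside the row, to both sides, the head's top is clear: grip across the row.
- tappet_4: Intake tappet 4, farthest from the tunnel: upright steel bucket, 32 mm across, 28 mm tall, about 60 g; origin at the centre of its underside, z up, yaw means nothing. Low cam bearings (10 mm above the head's top, 14 mm along the row, 44 mm across) stand in the row midway between tappets 2 and 3 and 29 mm beyond tappets 1 and 4.
- pocket_1: Pocket 1 of the black parts tray, nearest the arrow: origin at its centre, on the tray's floor 4 mm above the bench; x runs along the row of pockets towards the arrow. The raised white arrow lies on the tray's flat end beyond pocket 1. The tray is fixed, 251 x 62 mm, lying any way round.
- pocket_2: Pocket 2 of the black parts tray, second from the arrow: origin at its centre, on the tray's floor 4 mm above the bench; x runs along the row of pockets towards the arrow. Inside, each pocket is 50 mm in x by 56 mm in y.
- pocket_3: Pocket 3 of the black parts tray, third from the arrow: origin at its centre, on the tray's floor 4 mm above the bench; x runs along the row of pockets towards the arrow. Walls are 3 mm thick, their tops 10 mm above the tray's floor; pocket centres are 53 mm apart.
- pocket_4: Pocket 4 of the black parts tray, farthest from the arrow: origin at its centre, on the tray's floor 4 mm above the bench; x runs along the row of pockets towards the arrow. In each pocket lies a fixed grey pad 1 mm thick, on which the tappet stands.
- micrometer_case: Bystander: open blue case, 70 x 120 mm, with a micrometer in it, lid standing up to 85 mm; loose on the bench beyond the head and tray. Origin at the centre of its underside.
- valve_spring: Bystander: steel valve spring standing on end on the bench on the robot's side, 29 mm across, 42 mm tall, easily knocked over. Origin at the centre of its underside.
Not all that is in view belongs to the job. Leave any blue, purple or yellow look-alike of the tappet_2 alone.

How it is judged:
At the end, for the whole second after the job is handed in: Each tappet 1 to 4 stands upright (within 0.12 rad) on the floor of the pocket of the same number (centre within 15 mm, underside no more than 5 mm above the tray's floor), at rest and released; the micrometer case and the valve spring are within 15 mm of where they were (horizontal distance between tappet_1 and pocket_1 below 0.015 m and z of tappet_1 in the frame of pocket_1 between -0.003 and 0.005 m and angle between each of tappet_1, tappet_2, tappet_3, tappet_4's own z axis and vertical below 0.12 rad and linear speed of each of tappet_1, tappet_2, tappet_3, tappet_4 below 0.02 m/s and contact force between the fingers and tappet_1 below 0.1 N and horizontal distance between tappet_2 and pocket_2 below 0.015 m and z of tappet_2 in the frame of pocket_2 between -0.003 and 0.005 m and contact force between the fingers and tappet_2 below 0.1 N and horizontal distance between tappet_3 and pocket_3 below 0.015 m and z of tappet_3 in the frame of pocket_3 between -0.003 and 0.005 m and contact force between the fingers and tappet_3 below 0.1 N and horizontal distance between tappet_4 and pocket_4 below 0.015 m and z of tappet_4 in the frame of pocket_4 between -0.003 and 0.005 m and contact force between the fingers and tappet_4 below 0.1 N and distance of each of micrometer_case, valve_spring from where it was at the start of the episode below 0.015 m); the robot touches nothing.
It fails at once if a tappet is dropped or thrown (moves faster than 0.7 m/s while no finger touches it, a fall of about 25 mm) ((linear speed of tappet_1 above 0.7 m/s and contact force between the fingers and tappet_1 below 0.01 N) or (linear speed of tappet_2 above 0.7 m/s and contact force between the fingers and tappet_2 below 0.01 N) or (linear speed of tappet_3 above 0.7 m/s and contact force between the fingers and tappet_3 below 0.01 N) or (linear speed of tappet_4 above 0.7 m/s and contact force between the fingers and tappet_4 below 0.01 N)).
It fails at once if the micrometer case is pushed more than 15 mm (distance of micrometer_case from where it was at the start of the episode above 0.015 m).
It fails at once if the valve spring is pushed more than 15 mm or knocked over (distance of valve_spring from where it was at the start of the episode above 0.015 m or angle between valve_spring's own z axis and vertical above 0.35 rad).
It also fails if it takes over 104 s, if anything falls off the work surface, if the arm or the gripper's body presses on something with over 40 N, if the wrist force passes 120 N, or if a joint passes its speed limit or range.

ROBOT

A 7-joint arm with a two-finger parallel gripper is mounted at the origin on the work surface. World frame = base frame: x ahead of the robot, y to its left, z up, the work surface at z = 0. Lengths are in m, angles in rad, forces in N, time in s.
With the tool pointing down it reaches from about 0.425 to 0.875 m from the base axis. Payload 4.7 kg.
Tool frame: the origin (TCP) lies between the finger pads; the fingertips stand 14 mm ahead of it and the grasp point (between the pads) lies 5 mm behind it; z points along the fingers, y is the line along which they close (so a half turn about z gives the same grasp; the last joint's range is limited). The gripper opens to 87 mm and grips with 3 to 60 N. Pads are 19 mm wide; open, the fingers measure 117 mm over their backs; the gripper's body (75 mm by 190 mm) begins 51 mm behind the grasp point.
Start: joints at [-1.214, 0.321, -0.07, 1.45, 0.023, 1.371, -0.057], TCP at [0.219, 0.612, 0.211] pointing down, gripper open.
Joint ranges: [-2.86, 2.86], [-0.3, 2.09], [-1.38, 1.24], [0.06, 2.45], [-1.56, 4.7], [0.09, 2.05], [-2.69, 2.69]. Speed limits (rad/s): [2.57, 2.57, 3.14, 3.14, 3.14, 3.14, 3.14].

INTERFACE

Orientations are given as a rotation vector (axis times angle).
In Python, from bench import ctrl gives the robot as it stands.
- The arm moves only by the tool step_arm, never from a script. Its argument "commands" is a list of rows, each an object with "travel": the shift along the tool's x, y, z in m, a list of three; "turn": the turn, a rotation vector about the tool's x, y, z in degrees, a list of three. A call has 1 to 5 rows; each row is the pose to reach, as a shift and turn from the pose commanded when the call began, along the tool's axes at that moment; what a row does not reach only later rows make up. A row lasts 1/10 s, in which the tool goes at most 50 mm and 8.59 degrees, less where a joint would pass 70% of its speed; a pose out of reach is approached as far as the arm can. A call with a gripper value outside its range is refused whole. "gripper" is the opening, from 0 (shut) to 1 (fully open), set as the call begins (left out, the last holds). The fingers move at their own pace and stop on an object; "force" is the grip in N (left out, the last holds). Time passes only in rows, so rows that repeat a pose let the fingers close. It gives the time, the measured TCP pose, the force, the opening and the grip force at its end, in the units of the state.
- ctrl.get_state(): the state, without advancing time (a new reading comes with each control period).
- ctrl.get_image(name): name is "scene" or "top"; returns the picture (400x640x3 uint8, red, green, blue); there is no depth.
- ctrl.camera_model(name): a dict with "fx", "fy", "cx", "cy" (pixels), "k1" (the pictures are not rectified: a ray, as slopes to the right and down, at radius r is drawn at 1 + k1 r^2 times it, then the intrinsics apply), "R" (3x3) and "t" (3): a world point X has camera coordinates R X + t. Camera axes: x right, y down, z forward; pixel columns grow to the right and rows downward; lengths in m; the calibration is good to about 2 mm. A picture is of the moment at which its call begins. camera_model takes no time and is no camera call.
- ctrl.close_job(): hands the job in; it is judged then, once.
The state is a dict: "time": time; "joint_positions": joint angles; "qd": joint speeds; "joint_torque": joint torques, N m; "position": TCP position; "tool_rot": TCP orientation; "ft_force": force on the tool from outside, world axes, zero at the start; "torque": the same for the moment, N m; "grip_width": opening from 0.0 (shut) to 1.0 (fully open); "grip_force": force on a finger pad.
Only numpy, scipy, OpenCV 4.12 (cv2) and the standard library are available. Lean on these libraries where they do the work, as an engineer would, in place of code of your own. Each camera call takes 0.05 s, during which the arm holds its last target. There are 200 camera calls.

## Working session

There is one attempt and no reset: what is moved stays moved. The work goes in short steps, Python scripts to look and compute and a tool call to move; the robot and the scene stay as the last step left them, time stands still between calls to the robot, and variables do not carry over. Pictures are saved under pics/ and viewed, at most 14 in all, crops included, and the job is handed in when it is done.

Besides the shell and the picture viewer there is one more tool, called as name(argument=value, ...), one argument or row to a line, values as JSON. step_arm: Moves the arm, as the interface text tells. Its arguments: {"type":"object","properties":{"commands":{"type":"array"},"gripper":{"type":"number"},"force":{"type":"number"}},"required":["commands"]}

```bash
mkdir -p pics; cat > h.py <<'E'
import numpy as np, cv2
from bench import ctrl
from scipy.spatial.transform import Rotation as Rn
def ray(cam,u,v,z):
    m=ctrl.camera_model(cam);R=np.array(m["R"]);t=np.array(m["t"])
    K=np.array([[m["fx"],0,m["cx"]],[0,m["fy"],m["cy"]],[0,0,1]])
    p=cv2.undistortPointsIter(np.array([[[u,v]]],float),K,np.array([m["k1"],0,0,0.]),None,None,(3,100,1e-10))[0,0]
    d=R.T@np.array([p[0],p[1],1]);c=-R.T@t
    return c+d*(z-c[2])/d[2]
def pix(cam,X):
    m=ctrl.camera_model(cam);K=np.array([[m["fx"],0,m["cx"]],[0,m["fy"],m["cy"]],[0,0,1]])
    return cv2.projectPoints(np.array(X,float).reshape(-1,1,3),cv2.Rodrigues(np.array(m["R"]))[0],np.array(m["t"],float),K,np.array([m["k1"],0,0,0.]))[0][:,0]
def snap(cam,name):
    im=ctrl.get_image(cam)[:,:,::-1].copy();cv2.imwrite(f"pics/{name}.png",im);return im
def go(x,y,z,yaw=None):
    """shift in tool axes from present pose"""
    s=ctrl.get_state();R=Rn.from_rotvec(s["tool_rot"])
    print("travel",np.round(R.inv().apply(np.array([x,y,z])-s["position"]),4))
E
python3 - <<'E'
from h import *
for c in("top","scene"):
    snap(c,c+"0");m=ctrl.camera_model(c);print(c,m)
s=ctrl.get_state();print(s);print(Rn.from_rotvec(s["tool_rot"]).as_matrix().round(3))
E
```

```text
top {'fx': 508.0270367581409, 'fy': 508.0270367581409, 'cx': 312.2816749280657, 'cy': 203.9249401759476, 'k1': -0.1388011515111743, 'R': array([[ 0.01003132, -0.99956541,  0.02771932],
       [-0.99112148, -0.01361435, -0.13226061],
       [ 0.13258051, -0.02614646, -0.99082732]]), 't': array([-0.02230091,  0.58582131,  1.16915088])}
scene {'fx': 418.85964463605296, 'fy': 418.85964463605296, 'cx': 324.17507547460525, 'cy': 200.97996733294545, 'k1': -0.10222810003727259, 'R': array([[ 0.97929469,  0.20198287,  0.01359536],
       [ 0.16440152, -0.75430253, -0.63560981],
       [-0.11812728,  0.62468441, -0.77189075]]), 't': array([-0.54377696, -0.01098029,  1.03333202])}
{'time': 0.1, 'joint_positions': array([-1.21390011,  0.32173743, -0.07009817,  1.45153915,  0.02257532,
        1.37082404, -0.05689543]), 'qd': array([-1.04263061e-03,  7.65815894e-05,  1.14439026e-03, -1.77478002e-03,
        4.88899797e-04,  5.90837454e-04, -1.25568922e-03]), 'joint_torque': array([ 2.44359981e-04, -4.92571807e+01, -4.05347329e-01, -3.13395989e+01,
       -6.39188569e-02,  3.95436853e-02,  9.41457370e-05]), 'position': array([0.21833533, 0.61168245, 0.2100854 ]), 'tool_rot': array([-5.35729461e-01, -3.09534413e+00,  2.67949182e-03]), 'ft_force': array([ 0.37896609, -0.45470885,  0.31666316]), 'torque': array([ 0.0366753 , -0.02172626, -0.03281009]), 'grip_force': 0.0, 'grip_width': 1.0018898403391714}
[[-0.942  0.336 -0.001]
 [ 0.336  0.942 -0.002]
 [-0.    -0.002 -1.   ]]
```

View pics/top0.png

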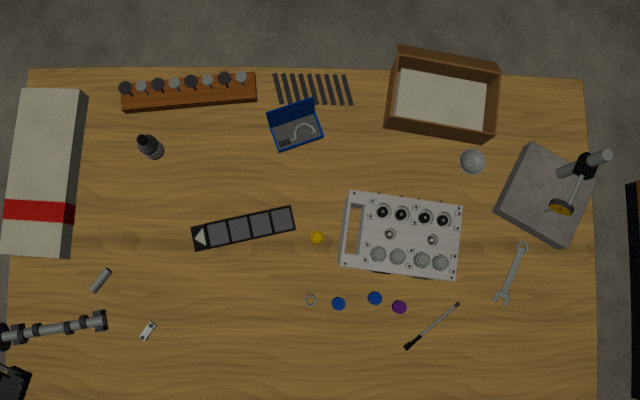

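View pics/scene0.png

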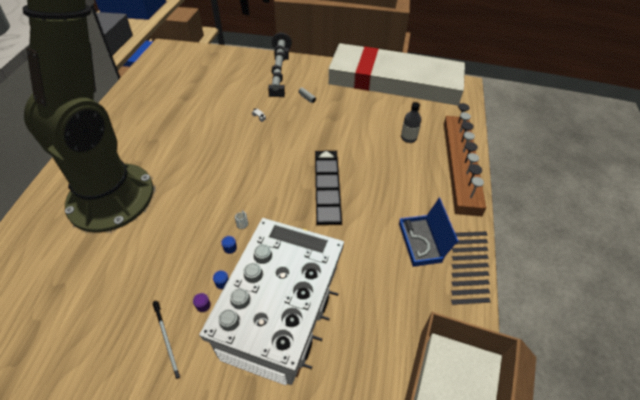

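The top view shows four tappets in the lower row of the head at about (378,255), (397,257), (422,260) and (441,262). The tunnel slot is at (352,230) on the left, so tappet 1 is at (378,255). The tray arrow is at (200,237), so pocket 1 is at (217,234). The look-alikes are blue (338,303), blue (375,298), purple (399,306) and yellow (317,237). They lie on the bench and aren't steel, so none is a target. I'll confirm with enlarged crops.

```bash
cat > m.py <<'E'
from h import *
im=cv2.imread("pics/top0.png")
a=cv2.resize(im[180:320,330:470],None,fx=4,fy=4,interpolation=cv2.INTER_CUBIC)
b=cv2.resize(im[195:260,180:330],None,fx=5,fy=5,interpolation=cv2.INTER_CUBIC)
cv2.imwrite("pics/headcrop.png",a);cv2.imwrite("pics/traycrop.png",b)
E
python3 m.py
python3 - <<'E'
from h import *
im=cv2.imread("pics/top0.png")
for n in [(378,255),(397,257),(422,260),(441,262)]: print(ray("top",*n,.146).round(4))
# tray: dark pads
g=cv2.resize(im,None,fx=4,fy=4,interpolation=cv2.INTER_CUBIC);gr=cv2.cvtColor(g,6)
hsv=cv2.cvtColor(g,40)
sub=np.zeros(gr.shape,np.uint8);sub[195*4:260*4,180*4:305*4]=1
for lo,hi in [(60,125)]:
    mk=((hsv[...,1]<70)&(gr>lo)&(gr<hi)&(sub>0)).astype(np.uint8)
    n,l,st,c=cv2.connectedComponentsWithStats(mk)
    for i in range(1,n):
        if st[i,4]>1500: u=c[i]/4-.375; print("pad",st[i,4],u.round(1),ray("top",*u,.005).round(4))
E
```

```text
[ 0.4627 -0.1552  0.146 ]
[ 0.4587 -0.1966  0.146 ]
[ 0.4525 -0.2514  0.146 ]
[ 0.4483 -0.2935  0.146 ]
pad 5698 [281.7 219.4] [0.5515 0.0579 0.005 ]
pad 5753 [260.4 224.1] [0.5394 0.1094 0.005 ]
pad 5858 [239.  228.7] [0.5274 0.1612 0.005 ]
pad 5845 [217.7 233.4] [0.5152 0.2128 0.005 ]
```

View pics/headcrop.png

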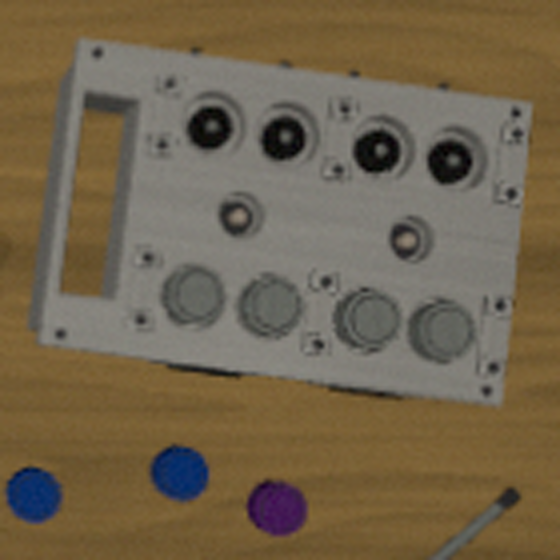

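View pics/traycrop.png

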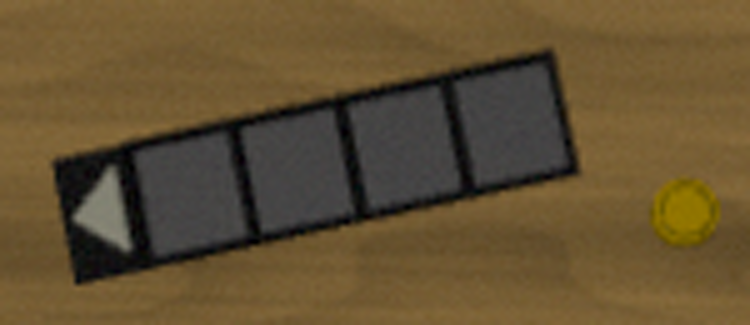

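The head crop shows four steel caps with centres near crop (195,297), (271,306), (367,320) and (441,330). The tunnel is on the left. The blue and purple buttons are on the bench. The tray crop shows the arrow left of pocket 1. The pad spacing comes out at 53.1 mm, as it should. Next I'll refine the tappet centres in both views.

```bash
python3 - <<'E'
from h import *
top0=np.array([[.4627,-.1552],[.4587,-.1966],[.4525,-.2514],[.4483,-.2935]])
for cam in("top","scene"):
    im=cv2.imread(f"pics/{cam}0.png")
    pr=pix(cam,np.c_[top0,np.full(4,.146)])
    x0,y0=(pr.min(0)-25).astype(int);x1,y1=(pr.max(0)+25).astype(int)
    f=6;cr=cv2.resize(im[y0:y1,x0:x1],None,fx=f,fy=f,interpolation=cv2.INTER_CUBIC)
    b,g,r=[cr[...,i].astype(float) for i in range(3)]
    # steel is greenish compared with the aluminium
    px=(pr-[x0,y0]+.5)*f
    for p in px.astype(int)[:1]: print(cam,"steel",cr[p[1],p[0]],"alu",cr[p[1]-110 if cam=="top" else p[1],p[0] if cam=="top" else p[0]+110])
    c=cv2.HoughCircles(cv2.medianBlur(cv2.cvtColor(cr,6),9),cv2.HOUGH_GRADIENT,1,60,param1=60,param2=18,minRadius=38,maxRadius=62)
    if c is not None:
        for p in px:
            k=c[0][np.argmin(np.hypot(*(c[0][:,:2]-p).T))];u=k[:2]/f-.5+[x0,y0]
            print(cam,u.round(2),(k[2]/f).round(2),ray(cam,*u,.146).round(4))
    for k in c[0] if c is not None else []: cv2.circle(cr,(int(k[0]),int(k[1])),int(k[2]),(0,0,255),1)
    cv2.imwrite(f"pics/h_{cam}.png",cr)
    print(cr.shape)
a=cv2.imread("pics/h_top.png");b=cv2.imread("pics/h_scene.png")
h=300;cv2.imwrite("pics/both.png",np.hstack([cv2.resize(q,None,fx=.62,fy=.62) for q in [cv2.copyMakeBorder(q,0,max(a.shape[0],b.shape[0])-q.shape[0],0,0,0) for q in(a,b)]]))
E
```

```text
top steel [ 96 100 100] alu [122 128 130]
top [377.25 254.08] 7.72 [ 0.4647 -0.1536  0.146 ]
top [397.58 255.92] 8.07 [ 0.4611 -0.1979  0.146 ]
top [420.08 259.08] 7.4 [ 0.4545 -0.2472  0.146 ]
top [438.92 262.58] 7.52 [ 0.447  -0.2889  0.146 ]
(342, 672, 3)
scene steel [179 187 178] alu [214 221 213]
scene [262.25 253.58] 9.5 [ 0.4711 -0.1625  0.146 ]
scene [252.75 272.08] 10.05 [ 0.4658 -0.2033  0.146 ]
scene [239.75 298.58] 10.23 [ 0.4597 -0.2575  0.146 ]
scene [229.25 319.75] 10.23 [ 0.4549 -0.2979  0.146 ]
(702, 498, 3)
```

View pics/both.png

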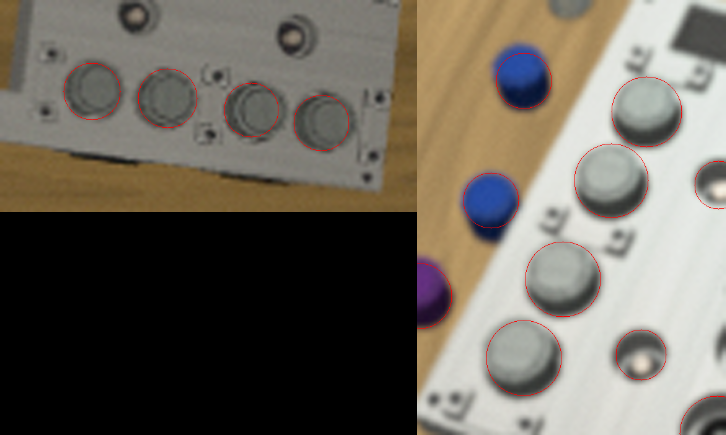

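```bash
cat >> h.py <<'E'
def to(x,y,z,yaw):
    """travel/turn to TCP (x,y,z), pointing down, closing line at world angle yaw deg"""
    s=ctrl.get_state();R=Rn.from_rotvec(s["tool_rot"]);a=np.radians(yaw)
    yv=np.array([np.cos(a),np.sin(a),0])
    if yv@R.as_matrix()[:,1]<0: yv=-yv
    zv=np.array([0,0,-1.]);G=Rn.from_matrix(np.c_[np.cross(yv,zv),yv,zv])
    print("travel",R.inv().apply(np.array([x,y,z])-s["position"]).round(4),"turn",np.degrees((R.inv()*G).as_rotvec()).round(2))
E
python3 - <<'E'
from h import *
S=[ray("scene",*u,.138) for u in [(262.25,253.58),(252.75,272.08),(239.75,298.58),(229.25,319.75)]]
T=[ray("top",*u,.146) for u in [(378.2,253.8),(397.3,256),(421.3,259.5),(439.8,262)]]
T2=[ray("top",*u,.138) for u in [(378.2,253.8),(397.3,256),(421.3,259.5),(439.8,262)]]
for q in zip(S,T,T2): print(*[v[:2].round(4) for v in q])
for c in("top","scene"):
    m=ctrl.camera_model(c);print(-m["R"].T@m["t"])
# bore-row fit: known spacing
k=np.array([0,42,96,138])/1e3
for P in(S,T,T2):
    P=np.array(P)[:,:2];print(np.polyfit(k,P[:,0],1).round(4),np.polyfit(k,P[:,1],1).round(4))
to(.5,.2,.21,10)
E
```

```text
[ 0.4688 -0.1578] [ 0.4653 -0.1556] [ 0.4656 -0.1569]
[ 0.4634 -0.1991] [ 0.4609 -0.1972] [ 0.4611 -0.1988]
[ 0.4573 -0.254 ] [ 0.4536 -0.2499] [ 0.4538 -0.2519]
[ 0.4525 -0.2949] [ 0.4483 -0.2909] [ 0.4485 -0.2931]
[0.42583716 0.01625351 1.23652588]
[ 0.65638776 -0.54395523  0.79803309]
[-0.1177  0.4686] [-0.9964 -0.1577]
[-0.1249  0.4656] [-0.9792 -0.1558]
[-0.1258  0.4659] [-0.9863 -0.1571]
travel [-0.4036 -0.2931  0.0006] turn [-9.000e-02  6.000e-02  6.036e+01]
```

step_arm(
  commands=[
    {"travel": [-0.4, -0.29, 0], "turn": [0, 0, 60]},
    {"travel": [-0.4, -0.29, 0], "turn": [0, 0, 60]},
    {"travel": [-0.4, -0.29, 0], "turn": [0, 0, 60]},
    {"travel": [-0.4, -0.29, 0], "turn": [0, 0, 60]},
    {"travel": [-0.4, -0.29, 0], "turn": [0, 0, 60]},
  ],
  gripper=1,
  force=25,
)

```text
time: 0.6
position: [0.3605, 0.4039, 0.2108]
tool_rot: [-1.64, -2.679, 0.0]
ft_force: [0.7, 0.7, -0.9]
grip_width: 1.0
grip_force: 0.0
```

```bash
python3 -c "
from h import *
to(.467,-.157,.2,-7)"
```

```text
travel [-0.548  -0.1602  0.0108] turn [-2.000e-02  1.000e-02  3.404e+01]
```

step_arm(
  commands=[
    {"travel": [-0.548, -0.16, 0.01], "turn": [0, 0, 34]},
    {"travel": [-0.548, -0.16, 0.01], "turn": [0, 0, 34]},
    {"travel": [-0.548, -0.16, 0.01], "turn": [0, 0, 34]},
    {"travel": [-0.548, -0.16, 0.01], "turn": [0, 0, 34]},
    {"travel": [-0.548, -0.16, 0.01], "turn": [0, 0, 34]},
  ],
)

```text
time: 1.1
position: [0.4078, 0.1585, 0.2064]
tool_rot: [-2.349, -2.086, -0.0]
ft_force: [0.4, 0.3, 0.2]
grip_width: 0.998
grip_force: 0.0
```

```bash
python3 -c "
from h import *
to(.467,-.157,.2,-7)"
```

```text
travel [-0.3063  0.096   0.0063] turn [-0.01 -0.02  0.21]
```

step_arm(
  commands=[
    {"travel": [-0.306, 0.096, 0.006], "turn": [0, 0, 0]},
    {"travel": [-0.306, 0.096, 0.006], "turn": [0, 0, 0]},
    {"travel": [-0.306, 0.096, 0.006], "turn": [0, 0, 0]},
    {"travel": [-0.306, 0.096, 0.006], "turn": [0, 0, 0]},
    {"travel": [-0.306, 0.096, 0.006], "turn": [0, 0, 0]},
  ],
)

```text
time: 1.6
position: [0.4546, -0.0868, 0.2019]
tool_rot: [-2.346, -2.09, -0.002]
ft_force: [0.4, 0.3, -0.1]
grip_width: 0.995
grip_force: 0.0
```

step_arm(
  commands=[
    {"travel": [0, 0, 0], "turn": [0, 0, 0]},
    {"travel": [0, 0, 0], "turn": [0, 0, 0]},
  ],
)

```text
time: 1.8
position: [0.4545, -0.0857, 0.2017]
tool_rot: [-2.349, -2.085, 0.0]
ft_force: [0.4, 0.9, -0.1]
grip_width: 1.002
grip_force: 0.0
```

```bash
python3 -c "
from h import *
to(.467,-.157,.147,-7)"
```

```text
travel [-0.0693  0.0209  0.0547] turn [-0.04 -0.03  0.2 ]
```

step_arm(
  commands=[
    {"travel": [-0.035, 0.01, 0], "turn": [0, 0, 0]},
    {"travel": [-0.069, 0.021, 0], "turn": [0, 0, 0]},
    {"travel": [-0.069, 0.021, 0.02], "turn": [0, 0, 0]},
    {"travel": [-0.069, 0.021, 0.04], "turn": [0, 0, 0]},
    {"travel": [-0.069, 0.021, 0.054], "turn": [0, 0, 0]},
  ],
)

```text
time: 2.3
position: [0.4673, -0.1538, 0.1464]
tool_rot: [-2.342, -2.091, 0.001]
ft_force: [0.0, -0.2, 0.1]
grip_width: 1.0
grip_force: 0.0
```

```bash
python3 -c "
from h import *
snap('scene','g1');snap('top','g1t')
a=cv2.imread('pics/g1.png')[170:370,150:390];cv2.imwrite('pics/g1c.png',cv2.resize(a,None,fx=2.5,fy=2.5))
to(.467,-.157,.147,-7)"
```

```text
travel [-0.003   0.001  -0.0011] turn [-0.25 -0.    0.53]
```

View pics/g1c.png

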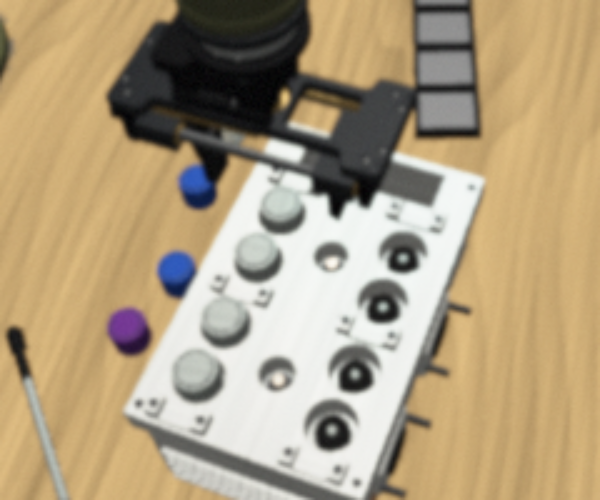

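The gripper straddles tappet 1, with one finger at crop (338,210), the other at (213,170) and the tappet at (282,205). I'll check the alignment in numbers.

```bash
python3 -c "
from h import *
print(pix('scene',[[.467,-.157,.146],[.467,-.157,.13],[.517,-.16,.133],[.417,-.148,.133]]).round(1))
print(ray('scene',150+338/2.5,170+213/2.5,.133), ray('scene',150+213/2.5,170+182/2.5,.133))"
```

```text
[[261.  250.7]
 [261.9 255.3]
 [287.3 260.8]
 [237.9 245.7]]
[ 0.51015102 -0.14917004  0.133     ] [ 0.40989302 -0.14285921  0.133     ]
```

step_arm(
  commands=[
    {"travel": [-0.005, 0, -0.001], "turn": [0, 0, 0]},
    {"travel": [-0.005, 0, -0.001], "turn": [0, 0, 0]},
  ],
)

```text
time: 2.6
position: [0.4679, -0.1613, 0.1501]
tool_rot: [2.345, 2.089, 0.002]
ft_force: [-0.5, -0.3, 0.3]
grip_width: 1.0
grip_force: 0.0
```

step_arm(
  commands=[
    {"travel": [0, 0, 0], "turn": [0, 0, 0]},
    {"travel": [0, 0, 0], "turn": [0, 0, 0]},
    {"travel": [0, 0, 0], "turn": [0, 0, 0]},
    {"travel": [0, 0, 0], "turn": [0, 0, 0]},
    {"travel": [0, 0, 0], "turn": [0, 0, 0]},
  ],
  gripper=0.2,
  force=20,
)

```text
time: 3.1
position: [0.4672, -0.1608, 0.149]
tool_rot: [2.346, 2.09, 0.0]
ft_force: [-0.5, -0.1, -0.3]
grip_width: 0.634
grip_force: 0.0
```

step_arm(
  commands=[
    {"travel": [0, 0, 0], "turn": [0, 0, 0]},
    {"travel": [0, 0, 0], "turn": [0, 0, 0]},
    {"travel": [0, 0, 0], "turn": [0, 0, 0]},
  ],
)

```text
time: 3.4
position: [0.4672, -0.1608, 0.149]
tool_rot: [-2.346, -2.09, -0.0]
ft_force: [-0.1, 0.3, 0.2]
grip_width: 0.359
grip_force: 0.0
```

step_arm(
  commands=[
    {"travel": [0, 0, 0.001], "turn": [0, 0, 0]},
    {"travel": [0, 0, 0.001], "turn": [0, 0, 0]},
    {"travel": [0, 0, 0.001], "turn": [0, 0, 0]},
    {"travel": [0, 0, 0.001], "turn": [0, 0, 0]},
  ],
)

```text
time: 3.8
position: [0.4672, -0.1608, 0.148]
tool_rot: [-2.346, -2.09, -0.0]
ft_force: [-0.6, 0.1, 0.4]
grip_width: 0.205
grip_force: 0.0
```

step_arm(
  commands=[
    {"travel": [0, 0, -0.01], "turn": [0, 0, 0]},
    {"travel": [0, 0, -0.025], "turn": [0, 0, 0]},
    {"travel": [0, 0, -0.04], "turn": [0, 0, 0]},
    {"travel": [0, 0, -0.04], "turn": [0, 0, 0]},
  ],
)

```text
time: 4.2
position: [0.4688, -0.1612, 0.1905]
tool_rot: [2.344, 2.088, 0.005]
ft_force: [0.5, 1.2, -0.4]
grip_width: 0.197
grip_force: 0.0
```

```bash
python3 -c "
from h import *
snap('scene','g2')
a=cv2.imread('pics/g2.png')[170:370,150:390];cv2.imwrite('pics/g2c.png',cv2.resize(a,None,fx=2.5,fy=2.5))
to(.5152,.2128,.11,13.2)"
```

```text
travel [0.3767 0.0036 0.0794] turn [  0.16  -0.   -19.81]
```

View pics/g2c.png

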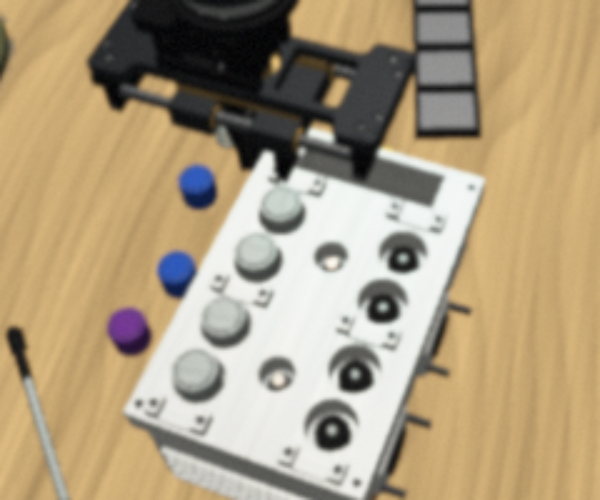

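The fingers closed on nothing. Tappet 1 is still at crop (282,205), and the closed tips are at about crop (265,172). I'll compare those tips with where calibration says they should be.

```bash
python3 -c "
from h import *
s=ctrl.get_state();p=s['position'];print(s['grip_width'],p,Rn.from_rotvec(s['tool_rot']).as_matrix().round(3))
print(pix('scene',[p-[0,0,.014],p, p+[0,0,.03]]).round(1), ray('scene',256,239,p[2]-.014))
a=snap('top','g3');cv2.imwrite('pics/g3c.png',cv2.resize(a[180:320,290:490],None,fx=4,fy=4))
q=pix('top',[p-[0,0,.014],[.467,-.157,.146]]);print(q,(q-[290,180])*4)
"
```

```text
0.20427575722350416 [ 0.46808739 -0.16096965  0.18920267] [[ 0.115  0.993  0.003]
 [ 0.993 -0.115  0.   ]
 [ 0.     0.003 -1.   ]]
[[259.2 243.7]
 [258.4 239.3]
 [256.4 229.3]] [ 0.4594234  -0.15246385  0.17520267]
[[382.88371927 252.01361534]
 [378.82132865 253.02816521]] [[371.53487707 288.05446137]
 [355.28531461 292.11266083]]
```

View pics/g3c.png

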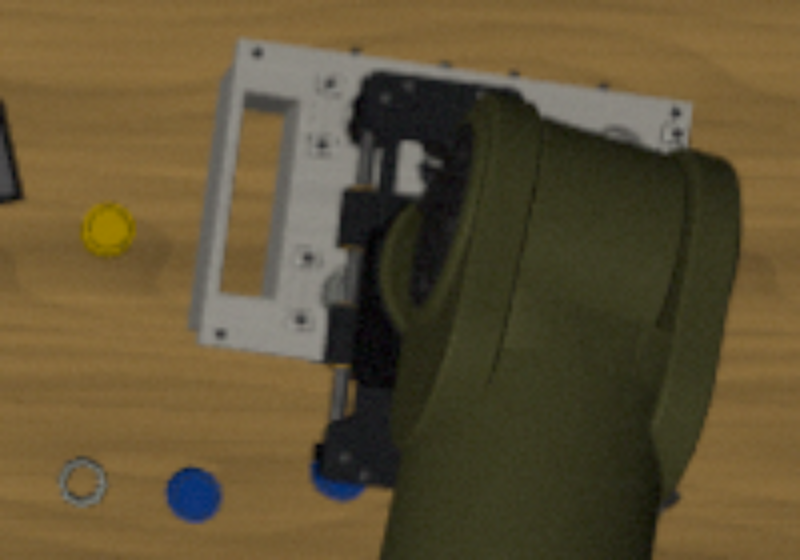

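The tips appear about 4-5 px higher in the scene view than calibration predicts, so they may have passed over the tappet. I'll reopen and come down gently, watching the force, to find the true height.

step_arm(
  commands=[
    {"travel": [0, 0, 0], "turn": [0, 0, 0]},
    {"travel": [0, 0, 0], "turn": [0, 0, 0]},
    {"travel": [0, 0, 0], "turn": [0, 0, 0]},
    {"travel": [0, 0, 0], "turn": [0, 0, 0]},
    {"travel": [0, 0, 0], "turn": [0, 0, 0]},
  ],
  gripper=1,
)

```text
time: 4.8
position: [0.4671, -0.1607, 0.1878]
tool_rot: [-2.346, -2.09, 0.0]
ft_force: [-0.6, -0.4, -0.5]
grip_width: 0.57
grip_force: 0.0
```

step_arm(
  commands=[
    {"travel": [0, 0, 0], "turn": [0, 0, 0]},
    {"travel": [0, 0, 0], "turn": [0, 0, 0]},
    {"travel": [0, 0, 0.015], "turn": [0, 0, 0]},
    {"travel": [0, 0, 0.03], "turn": [0, 0, 0]},
    {"travel": [0, 0, 0.04], "turn": [0, 0, 0]},
  ],
)

```text
time: 5.3
position: [0.4668, -0.1606, 0.1471]
tool_rot: [-2.345, -2.089, 0.001]
ft_force: [-0.0, 0.2, -0.4]
grip_width: 0.973
grip_force: 0.0
```

step_arm(
  commands=[
    {"travel": [0, 0, 0.001], "turn": [0, 0, 0]},
    {"travel": [0, 0, 0.003], "turn": [0, 0, 0]},
    {"travel": [0, 0, 0.003], "turn": [0, 0, 0]},
  ],
)

```text
time: 5.6
position: [0.4675, -0.1609, 0.1454]
tool_rot: [2.346, 2.089, 0.001]
ft_force: [0.8, -0.9, -0.2]
grip_width: 0.999
grip_force: 0.0
```

```bash
python3 -c "
from h import *
s=ctrl.get_state();p=s['position'];print(s['grip_width'],p,s['ft_force'])
a=snap('scene','g4');cv2.imwrite('pics/g4c.png',cv2.resize(a[200:280,210:310],None,fx=7,fy=7,interpolation=2))
P=[p+np.array([dx,-.115*dx,-.014]) for dx in(-.0435,.0435)]
print((pix('scene',P)-[210,200])*7)
"
```

```text
0.9986879006944583 [ 0.46750839 -0.16086244  0.14535511] [ 0.78275342 -0.9345174  -0.21852972]
[[211.10124575 351.76774323]
 [513.56585154 443.16651279]]
```

View pics/g4c.png

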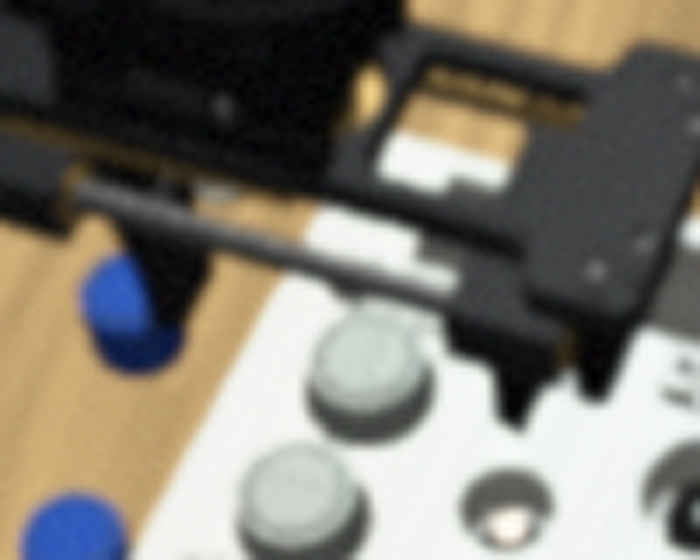

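The tips at crop (512,425) and (170,320) still sit clear above the head top, and there is no contact force. The line between them passes about 2 px behind the tappet centre, so the lateral error is small and the height is what's wrong. I'll keep descending gently.

step_arm(
  commands=[
    {"travel": [-0.003, 0, 0.002], "turn": [0, 0, 0]},
    {"travel": [-0.003, 0, 0.004], "turn": [0, 0, 0]},
    {"travel": [-0.003, 0, 0.004], "turn": [0, 0, 0]},
  ],
)

```text
time: 5.95
position: [0.4667, -0.1639, 0.1408]
tool_rot: [-2.346, -2.089, 0.0]
ft_force: [-0.4, -0.1, -0.1]
grip_width: 0.998
grip_force: 0.0
```

step_arm(
  commands=[
    {"travel": [0, 0, 0.002], "turn": [0, 0, 0]},
    {"travel": [0, 0, 0.002], "turn": [0, 0, 0]},
  ],
)

```text
time: 6.15
position: [0.4667, -0.1636, 0.1388]
tool_rot: [-2.346, -2.09, 0.0]
ft_force: [0.8, 0.4, 0.4]
grip_width: 1.002
grip_force: 0.0
```

step_arm(
  commands=[
    {"travel": [0, 0, 0.002], "turn": [0, 0, 0]},
    {"travel": [0, 0, 0.002], "turn": [0, 0, 0]},
  ],
)

```text
time: 6.35
position: [0.4667, -0.1637, 0.1368]
tool_rot: [-2.346, -2.089, 0.0]
ft_force: [-0.4, -0.1, 0.2]
grip_width: 1.001
grip_force: 0.0
```

step_arm(
  commands=[
    {"travel": [0, 0, 0.002], "turn": [0, 0, 0]},
    {"travel": [0, 0, 0.002], "turn": [0, 0, 0]},
  ],
)

```text
time: 6.55
position: [0.4667, -0.1637, 0.1347]
tool_rot: [-2.346, -2.089, 0.0]
ft_force: [0.9, -0.8, -1.0]
grip_width: 1.003
grip_force: 0.0
```

step_arm(
  commands=[
    {"travel": [0, 0, 0.0015], "turn": [0, 0, 0]},
    {"travel": [0, 0, 0.0015], "turn": [0, 0, 0]},
  ],
)

```text
time: 6.75
position: [0.4667, -0.1637, 0.1333]
tool_rot: [-2.346, -2.089, 0.0]
ft_force: [0.4, -0.1, -0.9]
grip_width: 1.0
grip_force: 0.0
```

```bash
python3 -c "
from h import *
s=ctrl.get_state();p=s['position'];print(s['grip_width'],p,s['ft_force'])
a=snap('scene','g5');cv2.imwrite('pics/g5c.png',cv2.resize(a[200:280,210:310],None,fx=7,fy=7,interpolation=2))
P=[p+np.array([dx,-.115*dx,-.014]) for dx in(-.0435,.0435)]
print((pix('scene',P)-[210,200])*7)
"
```

```text
0.9996716017694924 [ 0.46673083 -0.16371011  0.1333135 ] [ 0.37562797 -0.11801946 -0.86478337]
[[211.39208348 383.95810241]
 [510.82092803 475.1666569 ]]
```

View pics/g5c.png

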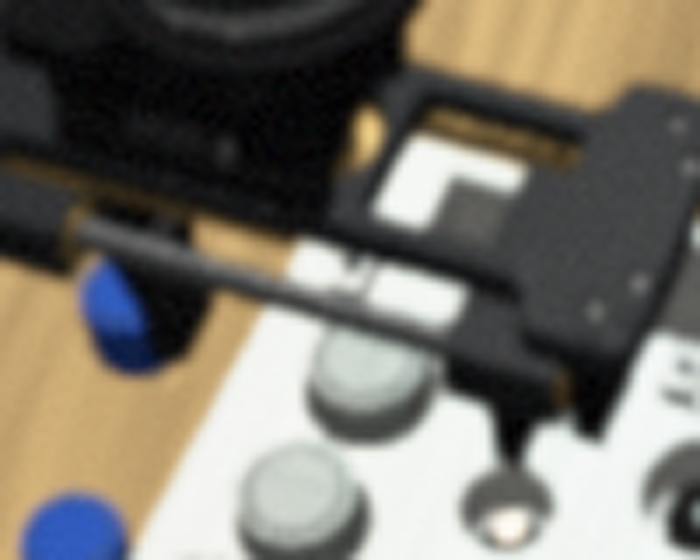

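The right tip is now at crop (512,465), just behind the plug hole and still above the head's surface. There is no contact yet, so the fingers are about 1 cm or more higher than nominal. I'll go on until contact.

step_arm(
  commands=[
    {"travel": [0, 0, 0.0015], "turn": [0, 0, 0]},
    {"travel": [0, 0, 0.0015], "turn": [0, 0, 0]},
  ],
)

```text
time: 7.0
position: [0.4668, -0.1637, 0.1318]
tool_rot: [-2.346, -2.09, 0.0]
ft_force: [0.3, 0.4, 0.2]
grip_width: 1.0
grip_force: 0.0
```

step_arm(
  commands=[
    {"travel": [0, 0, 0.0015], "turn": [0, 0, 0]},
    {"travel": [0, 0, 0.0015], "turn": [0, 0, 0]},
  ],
)

```text
time: 7.2
position: [0.4667, -0.1637, 0.1303]
tool_rot: [-2.346, -2.09, 0.0]
ft_force: [-0.6, -0.1, 0.4]
grip_width: 1.0
grip_force: 0.0
```

step_arm(
  commands=[
    {"travel": [0, 0, 0], "turn": [0, 0, 0]},
    {"travel": [0, 0, 0], "turn": [0, 0, 0]},
    {"travel": [0, 0, 0], "turn": [0, 0, 0]},
    {"travel": [0, 0, 0], "turn": [0, 0, 0]},
    {"travel": [0, 0, 0], "turn": [0, 0, 0]},
  ],
  gripper=0.3,
)

```text
time: 7.7
position: [0.4669, -0.1637, 0.1305]
tool_rot: [2.346, 2.09, 0.0]
ft_force: [-0.5, 0.4, -0.8]
grip_width: 0.631
grip_force: 0.0
```

step_arm(
  commands=[
    {"travel": [0, 0, 0], "turn": [0, 0, 0]},
    {"travel": [0, 0, 0], "turn": [0, 0, 0]},
    {"travel": [0, 0, 0], "turn": [0, 0, 0]},
    {"travel": [0, 0, 0], "turn": [0, 0, 0]},
  ],
)

```text
time: 8.1
position: [0.4669, -0.1638, 0.1305]
tool_rot: [2.346, 2.089, 0.0]
ft_force: [-0.6, -0.6, 0.1]
grip_width: 0.333
grip_force: 20.0
```

```bash
python3 -c "
from h import *
s=ctrl.get_state();p=s['position'];print(s['grip_width'],s['grip_force'],p,s['joint_positions'])
a=snap('scene','g6');b=cv2.resize(a[215:285,220:310],None,fx=8,fy=8,interpolation=2)
b=cv2.convertScaleAbs((255*(b/255.)**.5),alpha=1);cv2.imwrite('pics/g6c.png',b)
"
```

```text
0.33287194899908035 20.002436935901642 [ 0.46690432 -0.16380726  0.13051219] [-0.52034641  0.04243178  0.83139353  1.95662929 -0.03428508  1.15638483
  0.2089478 ]
```

View pics/g6c.png

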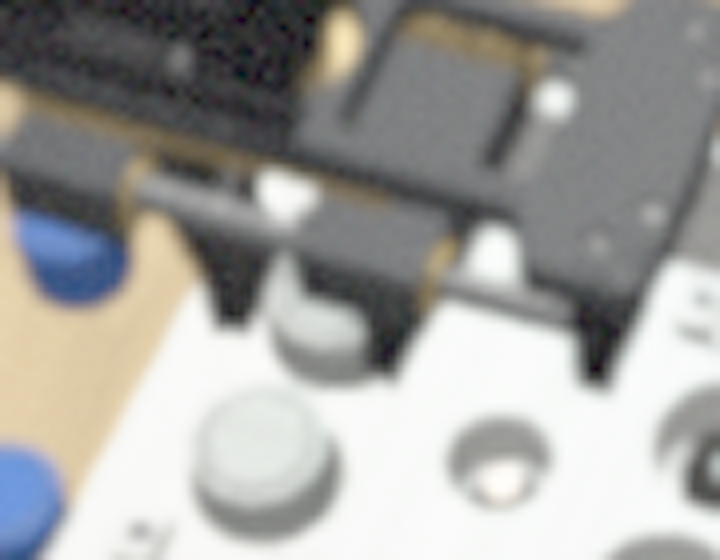

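Tappet 1 is now held (20 N, opening 0.33). The fingertips at crop (233,325) and (390,378) straddle it near its visible base. With its underside at z = 0.118 and the TCP reading 0.1305, the underside is TCP − 12.5 mm. I'll lift it and carry it to pocket 1.

step_arm(
  commands=[
    {"travel": [0, 0, -0.005], "turn": [0, 0, 0]},
    {"travel": [0, 0, -0.015], "turn": [0, 0, 0]},
    {"travel": [0, 0, -0.03], "turn": [0, 0, 0]},
    {"travel": [0, 0, -0.045], "turn": [0, 0, 0]},
  ],
)

```text
time: 8.55
position: [0.4669, -0.1639, 0.1767]
tool_rot: [2.346, 2.089, 0.0]
ft_force: [-0.1, 0.6, -0.3]
grip_width: 0.336
grip_force: 20.0
```

step_arm(
  commands=[
    {"travel": [0.03, 0, 0], "turn": [0, 0, -2]},
    {"travel": [0.075, 0.001, 0], "turn": [0, 0, -5]},
    {"travel": [0.12, 0.001, 0], "turn": [0, 0, -8]},
    {"travel": [0.165, 0.002, 0], "turn": [0, 0, -11]},
    {"travel": [0.21, 0.002, 0], "turn": [0, 0, -14]},
  ],
)

```text
time: 9.05
position: [0.4934, 0.0464, 0.1767]
tool_rot: [2.071, 2.361, 0.003]
ft_force: [0.4, -0.5, 0.4]
grip_width: 0.334
grip_force: 20.0
```

```bash
python3 -c "
from h import *
s=ctrl.get_state();print(s['grip_width'],s['grip_force'])
to(.5152,.2128,.06,13.2)"
```

```text
0.3343341249261888 19.998770356178284
travel [0.162  0.0431 0.1169] turn [ 0.11 -0.03 -5.7 ]
```

step_arm(
  commands=[
    {"travel": [0.04, 0.011, 0.02], "turn": [0, 0, -2]},
    {"travel": [0.08, 0.022, 0.04], "turn": [0, 0, -4]},
    {"travel": [0.12, 0.032, 0.06], "turn": [0, 0, -5.7]},
    {"travel": [0.15, 0.04, 0.08], "turn": [0, 0, -5.7]},
    {"travel": [0.162, 0.043, 0.1], "turn": [0, 0, -5.7]},
  ],
)

```text
time: 9.55
position: [0.5148, 0.2157, 0.0755]
tool_rot: [-1.947, -2.465, -0.003]
ft_force: [-0.5, 0.3, -0.9]
grip_width: 0.334
grip_force: 20.0
```

step_arm(
  commands=[
    {"travel": [0, 0, 0.016], "turn": [0, 0, 0]},
    {"travel": [0, 0, 0.016], "turn": [0, 0, 0]},
  ],
)

```text
time: 9.75
position: [0.5132, 0.2108, 0.0578]
tool_rot: [-1.951, -2.461, 0.007]
ft_force: [0.1, -0.1, -1.1]
grip_width: 0.336
grip_force: 20.0
```

```bash
python3 -c "
from h import *
s=ctrl.get_state();p=s['position'];print(s['grip_width'],s['grip_force'],p,s['ft_force'])
a=snap('scene','g7');b=cv2.resize(a[120:230,270:370],None,fx=5,fy=5,interpolation=2)
a=cv2.imread('pics/g7.png')
a=a[140:230,285:385];a=(255*(cv2.resize(a,None,fx=6,fy=6,interpolation=2)/255.)**.5).astype(np.uint8);cv2.imwrite('pics/g7c.png',a)
print((pix('scene',[[.5152,.2128,.005],[.5152,.2128,.047],p-[0,0,.0125]])-[285,140])*6)
to(.5152,.2128,.0175,13.2)
"
```

```text
0.336088769041541 19.999720752239227 [0.51318169 0.21078995 0.05780975] [ 0.09230527 -0.07545544 -1.1158695 ]
[[243.72692594 160.74541794]
 [245.32583626  91.962496  ]
 [239.67720328  97.32461661]]
travel [0.002  0.0014 0.0418] turn [-0.09  0.06 -0.09]
```

View pics/g7c.png

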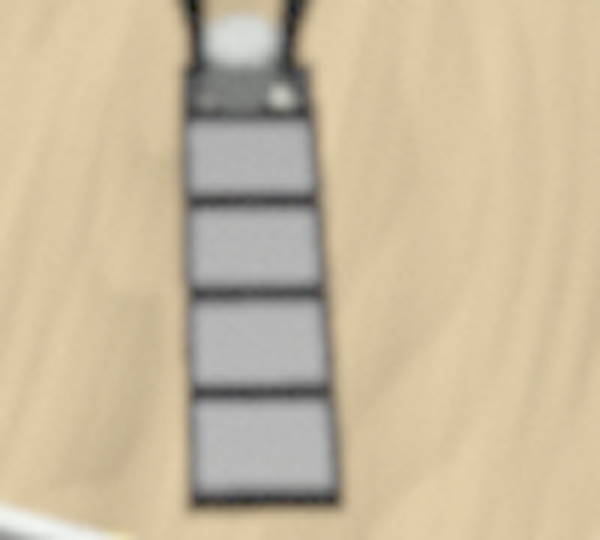

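Tappet 1 hangs above the tray end: its top is at crop (240,40), its underside at about (240,95) against (240,97) predicted. The pocket 1 pad centre is at (250,160), as computed. I'll lower it.

step_arm(
  commands=[
    {"travel": [0.002, 0.003, 0.012], "turn": [0, 0, 0]},
    {"travel": [0.002, 0.003, 0.024], "turn": [0, 0, 0]},
    {"travel": [0.002, 0.003, 0.034], "turn": [0, 0, 0]},
    {"travel": [0.002, 0.003, 0.038], "turn": [0, 0, 0]},
    {"travel": [0.002, 0.003, 0.038], "turn": [0, 0, 0]},
  ],
)

```text
time: 10.3
position: [0.5167, 0.213, 0.0206]
tool_rot: [-1.954, -2.459, 0.003]
ft_force: [-0.4, -0.3, -0.4]
grip_width: 0.335
grip_force: 20.0
```

step_arm(
  commands=[
    {"travel": [0, 0, 0.001], "turn": [0, 0, 0]},
    {"travel": [0, 0, 0.002], "turn": [0, 0, 0]},
    {"travel": [0, 0, 0.002], "turn": [0, 0, 0]},
  ],
)

```text
time: 10.6
position: [0.5175, 0.2136, 0.0198]
tool_rot: [1.954, 2.46, 0.001]
ft_force: [0.1, -0.7, -0.2]
grip_width: 0.336
grip_force: 20.0
```

step_arm(
  commands=[
    {"travel": [0, 0, 0.001], "turn": [0, 0, 0]},
    {"travel": [0, 0, 0.001], "turn": [0, 0, 0]},
  ],
)

```text
time: 10.8
position: [0.5173, 0.2135, 0.0186]
tool_rot: [1.954, 2.46, 0.0]
ft_force: [-0.0, 0.4, 0.2]
grip_width: 0.339
grip_force: 20.0
```

step_arm(
  commands=[
    {"travel": [0, 0, 0.001], "turn": [0, 0, 0]},
    {"travel": [0, 0, 0.001], "turn": [0, 0, 0]},
  ],
)

```text
time: 11.0
position: [0.5174, 0.2135, 0.0175]
tool_rot: [1.954, 2.46, 0.0]
ft_force: [0.3, 0.9, -1.0]
grip_width: 0.337
grip_force: 20.0
```

step_arm(
  commands=[
    {"travel": [0, 0, 0.001], "turn": [0, 0, 0]},
    {"travel": [0, 0, 0.001], "turn": [0, 0, 0]},
  ],
)

```text
time: 11.2
position: [0.5175, 0.2135, 0.0174]
tool_rot: [-1.954, -2.46, -0.0]
ft_force: [-2.6, -0.4, 5.0]
grip_width: 0.332
grip_force: 20.0
```

step_arm(
  commands=[
    {"travel": [0, 0, 0.001], "turn": [0, 0, 0]},
    {"travel": [0, 0, 0.001], "turn": [0, 0, 0]},
  ],
)

```text
time: 11.4
position: [0.5175, 0.2135, 0.0173]
tool_rot: [-1.953, -2.459, -0.001]
ft_force: [-4.6, -1.5, 11.9]
grip_width: 0.332
grip_force: 20.0
```

Contact came at TCP z = 0.0174, as predicted. I'll ease off, release and go up.

step_arm(
  commands=[
    {"travel": [0, 0, -0.002], "turn": [0, 0, 0]},
    {"travel": [0, 0, -0.002], "turn": [0, 0, 0]},
    {"travel": [0, 0, -0.002], "turn": [0, 0, 0]},
    {"travel": [0, 0, -0.002], "turn": [0, 0, 0]},
    {"travel": [0, 0, -0.002], "turn": [0, 0, 0]},
  ],
  gripper=0.7,
)

```text
time: 11.9
position: [0.5171, 0.2134, 0.0172]
tool_rot: [-1.954, -2.46, 0.001]
ft_force: [0.1, -0.4, -0.0]
grip_width: 0.669
grip_force: 0.0
```

step_arm(
  commands=[
    {"travel": [0, 0, -0.02], "turn": [0, 0, 0]},
    {"travel": [0, 0, -0.06], "turn": [0, 0, 0]},
    {"travel": [0, 0, -0.1], "turn": [0, 0, 0]},
    {"travel": [0, 0, -0.145], "turn": [0, 0, 0]},
    {"travel": [0, 0, -0.16], "turn": [0, 0, 0]},
  ],
)

```text
time: 12.4
position: [0.5198, 0.2143, 0.1825]
tool_rot: [1.953, 2.458, 0.011]
ft_force: [0.9, 0.8, -0.3]
grip_width: 0.703
grip_force: 0.0
```

```bash
python3 -c "
from h import *
a=snap('scene','g8');a=a[140:230,285:385];cv2.imwrite('pics/g8c.png',cv2.resize(a,None,fx=6,fy=6,interpolation=2))
to(.462,-.202,.18,-7)
"
```

```text
travel [-0.3926 -0.1508  0.0006] turn [ 0.43 -0.25 20.08]
```

View pics/g8c.png

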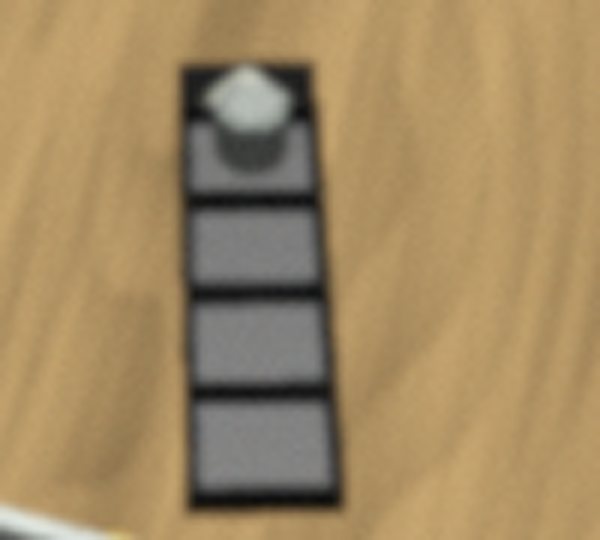

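Tappet 1 stands upright in pocket 1, base centre about crop (249,152) with the pocket centre at (250,158), so roughly 4 mm towards the arrow, well inside tolerance. Next is tappet 2.

step_arm(
  commands=[
    {"travel": [-0.045, -0.017, 0], "turn": [0, 0, 3]},
    {"travel": [-0.09, -0.034, 0], "turn": [0, 0, 6]},
    {"travel": [-0.135, -0.051, 0], "turn": [0, 0, 9]},
    {"travel": [-0.18, -0.069, 0], "turn": [0, 0, 12]},
    {"travel": [-0.225, -0.086, 0], "turn": [0, 0, 15]},
  ],
)

```text
time: 12.95
position: [0.4831, -0.0269, 0.1761]
tool_rot: [-2.259, -2.181, 0.002]
ft_force: [1.4, -0.9, 0.9]
grip_width: 0.697
grip_force: 0.0
```

```bash
python3 -c "
from h import *
to(.462,-.2,.18,-7)"
```

```text
travel [-0.1737 -0.015  -0.0039] turn [-0.1   0.01  4.99]
```

step_arm(
  commands=[
    {"travel": [-0.045, -0.004, -0.004], "turn": [0, 0, 2]},
    {"travel": [-0.09, -0.008, -0.004], "turn": [0, 0, 4]},
    {"travel": [-0.135, -0.012, -0.004], "turn": [0, 0, 5]},
    {"travel": [-0.173, -0.015, -0.004], "turn": [0, 0, 5]},
    {"travel": [-0.173, -0.015, -0.004], "turn": [0, 0, 5]},
  ],
)

```text
time: 13.45
position: [0.4612, -0.2038, 0.1807]
tool_rot: [2.36, 2.071, -0.005]
ft_force: [0.6, -0.3, -0.4]
grip_width: 0.701
grip_force: 0.0
```

step_arm(
  commands=[
    {"travel": [0, 0, 0], "turn": [0, 0, 0]},
  ],
)

```text
time: 13.55
position: [0.4628, -0.198, 0.1803]
tool_rot: [-2.353, -2.08, 0.002]
ft_force: [0.3, 0.8, 0.0]
grip_width: 0.696
grip_force: 0.0
```

```bash
python3 -c "
from h import *
to(.462,-.2,.1305,-7)"
```

```text
travel [-0.0021 -0.0005  0.0498] turn [-0.11 -0.01 -0.05]
```

step_arm(
  commands=[
    {"travel": [-0.002, 0, 0.015], "turn": [0, 0, 0]},
    {"travel": [-0.002, 0, 0.03], "turn": [0, 0, 0]},
    {"travel": [-0.002, 0, 0.042], "turn": [0, 0, 0]},
    {"travel": [-0.002, 0, 0.049], "turn": [0, 0, 0]},
    {"travel": [-0.002, 0, 0.049], "turn": [0, 0, 0]},
  ],
)

```text
time: 14.05
position: [0.4629, -0.1985, 0.1313]
tool_rot: [-2.349, -2.084, 0.002]
ft_force: [0.6, -1.3, 0.2]
grip_width: 0.704
grip_force: 0.0
```

step_arm(
  commands=[
    {"travel": [0, 0, 0], "turn": [0, 0, 0]},
    {"travel": [0, 0, 0], "turn": [0, 0, 0]},
    {"travel": [0, 0, 0], "turn": [0, 0, 0]},
    {"travel": [0, 0, 0], "turn": [0, 0, 0]},
    {"travel": [0, 0, 0], "turn": [0, 0, 0]},
  ],
  gripper=0.25,
)

```text
time: 14.55
position: [0.4636, -0.1996, 0.1328]
tool_rot: [2.351, 2.083, 0.001]
ft_force: [-0.2, -0.4, 2.0]
grip_width: 0.334
grip_force: 20.2
```

step_arm(
  commands=[
    {"travel": [0, 0, 0], "turn": [0, 0, 0]},
  ],
)

```text
time: 14.65
position: [0.4636, -0.1996, 0.1328]
tool_rot: [2.351, 2.083, 0.001]
ft_force: [-0.2, 0.3, 1.0]
grip_width: 0.326
grip_force: 20.0
```

step_arm(
  commands=[
    {"travel": [0, 0, -0.005], "turn": [0, 0, 0]},
    {"travel": [0, 0, -0.015], "turn": [0, 0, 0]},
    {"travel": [0, 0, -0.03], "turn": [0, 0, 0]},
    {"travel": [0, 0, -0.045], "turn": [0, 0, 0]},
  ],
)

```text
time: 15.05
position: [0.4634, -0.1997, 0.1786]
tool_rot: [2.351, 2.083, 0.0]
ft_force: [0.1, -0.4, -0.7]
grip_width: 0.328
grip_force: 20.0
```

step_arm(
  commands=[
    {"travel": [0.03, 0.002, 0], "turn": [0, 0, -2]},
    {"travel": [0.075, 0.005, 0], "turn": [0, 0, -5]},
    {"travel": [0.12, 0.008, 0], "turn": [0, 0, -8]},
    {"travel": [0.165, 0.011, 0], "turn": [0, 0, -11]},
    {"travel": [0.21, 0.014, 0], "turn": [0, 0, -14]},
  ],
)

```text
time: 15.55
position: [0.5031, 0.009, 0.1786]
tool_rot: [2.077, 2.356, 0.003]
ft_force: [0.3, -0.0, -0.0]
grip_width: 0.33
grip_force: 20.0
```

```bash
python3 -c "
from h import *
s=ctrl.get_state();print(s['grip_width'],s['grip_force'])
to(.528,.160,.06,13.2)"
```

```text
0.3298928987209243 19.99897688627243
travel [0.1466 0.0435 0.1188] turn [ 0.1  -0.03 -6.  ]
```

step_arm(
  commands=[
    {"travel": [0.04, 0.012, 0.02], "turn": [0, 0, -2]},
    {"travel": [0.08, 0.024, 0.04], "turn": [0, 0, -4]},
    {"travel": [0.12, 0.036, 0.06], "turn": [0, 0, -6]},
    {"travel": [0.147, 0.043, 0.09], "turn": [0, 0, -6]},
    {"travel": [0.147, 0.043, 0.115], "turn": [0, 0, -6]},
  ],
)

```text
time: 16.05
position: [0.5271, 0.1647, 0.0618]
tool_rot: [-1.944, -2.467, -0.003]
ft_force: [-0.5, -0.7, -1.3]
grip_width: 0.328
grip_force: 20.0
```

step_arm(
  commands=[
    {"travel": [0, 0, 0], "turn": [0, 0, 0]},
    {"travel": [0, 0, 0], "turn": [0, 0, 0]},
  ],
)

```text
time: 16.25
position: [0.5275, 0.1577, 0.0633]
tool_rot: [1.955, 2.459, -0.001]
ft_force: [0.1, -0.7, -0.4]
grip_width: 0.327
grip_force: 20.0
```

```bash
python3 -c "
from h import *
s=ctrl.get_state();print(s['grip_width'],s['grip_force'])
to(.528,.160,.0198,13.2)"
```

```text
0.3267184843912431 19.99976634979248
travel [0.0022 0.001  0.0435] turn [ 0.01  0.04 -0.16]
```

step_arm(
  commands=[
    {"travel": [0.002, 0.001, 0.012], "turn": [0, 0, 0]},
    {"travel": [0.002, 0.001, 0.024], "turn": [0, 0, 0]},
    {"travel": [0.002, 0.001, 0.036], "turn": [0, 0, 0]},
    {"travel": [0.002, 0.001, 0.041], "turn": [0, 0, 0]},
    {"travel": [0.002, 0.001, 0.041], "turn": [0, 0, 0]},
  ],
)

```text
time: 16.75
position: [0.5271, 0.1601, 0.0206]
tool_rot: [-1.954, -2.459, 0.003]
ft_force: [0.6, 0.4, -0.2]
grip_width: 0.332
grip_force: 20.0
```

step_arm(
  commands=[
    {"travel": [0, 0, 0.001], "turn": [0, 0, 0]},
    {"travel": [0, 0, 0.002], "turn": [0, 0, 0]},
    {"travel": [0, 0, 0.002], "turn": [0, 0, 0]},
  ],
)

```text
time: 17.05
position: [0.528, 0.1607, 0.0198]
tool_rot: [1.954, 2.46, 0.001]
ft_force: [-0.2, -0.1, 0.1]
grip_width: 0.329
grip_force: 20.0
```

step_arm(
  commands=[
    {"travel": [0, 0, 0.001], "turn": [0, 0, 0]},
    {"travel": [0, 0, 0.001], "turn": [0, 0, 0]},
  ],
)

```text
time: 17.25
position: [0.5282, 0.1608, 0.0195]
tool_rot: [1.954, 2.46, 0.002]
ft_force: [-1.8, -0.7, 5.7]
grip_width: 0.33
grip_force: 20.0
```

Contact again as predicted. I'll release, rise and go to tappet 3.

step_arm(
  commands=[
    {"travel": [0, 0, -0.001], "turn": [0, 0, 0]},
    {"travel": [0, 0, -0.001], "turn": [0, 0, 0]},
    {"travel": [0, 0, -0.001], "turn": [0, 0, 0]},
    {"travel": [0, 0, -0.001], "turn": [0, 0, 0]},
    {"travel": [0, 0, -0.001], "turn": [0, 0, 0]},
  ],
  gripper=0.7,
)

```text
time: 17.75
position: [0.5276, 0.1606, 0.0194]
tool_rot: [-1.954, -2.46, 0.0]
ft_force: [-0.3, 0.1, 0.5]
grip_width: 0.667
grip_force: 0.0
```

step_arm(
  commands=[
    {"travel": [0, 0, -0.02], "turn": [0, 0, 0]},
    {"travel": [0, 0, -0.06], "turn": [0, 0, 0]},
    {"travel": [0, 0, -0.1], "turn": [0, 0, 0]},
    {"travel": [0, 0, -0.145], "turn": [0, 0, 0]},
    {"travel": [0, 0, -0.16], "turn": [0, 0, 0]},
  ],
)

```text
time: 18.25
position: [0.5302, 0.1611, 0.1844]
tool_rot: [1.952, 2.457, 0.011]
ft_force: [0.7, -0.1, -0.3]
grip_width: 0.704
grip_force: 0.0
```

```bash
python3 -c "
from h import *
to(.4555,-.2545,.18,-7)
"
```

```text
travel [-0.388  -0.1668  0.0024] turn [ 0.4  -0.19 20.07]
```

step_arm(
  commands=[
    {"travel": [-0.044, -0.019, 0], "turn": [0, 0, 3]},
    {"travel": [-0.088, -0.038, 0], "turn": [0, 0, 6]},
    {"travel": [-0.132, -0.057, 0], "turn": [0, 0, 9]},
    {"travel": [-0.176, -0.076, 0], "turn": [0, 0, 12]},
    {"travel": [-0.22, -0.095, 0], "turn": [0, 0, 15]},
  ],
)

```text
time: 18.75
position: [0.4841, -0.0769, 0.179]
tool_rot: [-2.26, -2.182, -0.0]
ft_force: [0.2, -0.3, -0.0]
grip_width: 0.7
grip_force: 0.0
```

```bash
python3 -c "
from h import *
to(.4555,-.2545,.18,-7)"
```

```text
travel [-0.1785 -0.0223 -0.0011] turn [-0.01 -0.03  4.99]
```

step_arm(
  commands=[
    {"travel": [-0.045, -0.006, 0], "turn": [0, 0, 2]},
    {"travel": [-0.09, -0.011, 0], "turn": [0, 0, 4]},
    {"travel": [-0.135, -0.017, 0], "turn": [0, 0, 5]},
    {"travel": [-0.178, -0.022, 0], "turn": [0, 0, 5]},
    {"travel": [-0.178, -0.022, 0], "turn": [0, 0, 5]},
  ],
)

```text
time: 19.25
position: [0.4542, -0.2595, 0.1796]
tool_rot: [2.36, 2.069, -0.005]
ft_force: [0.5, -0.5, 0.5]
grip_width: 0.697
grip_force: 0.0
```

step_arm(
  commands=[
    {"travel": [0, 0, 0], "turn": [0, 0, 0]},
    {"travel": [0, 0, 0], "turn": [0, 0, 0]},
  ],
)

```text
time: 19.45
position: [0.4573, -0.2508, 0.1789]
tool_rot: [-2.348, -2.085, -0.0]
ft_force: [0.1, 0.3, 0.3]
grip_width: 0.702
grip_force: 0.0
```

```bash
python3 -c "
from h import *
to(.4555,-.2545,.1315,-7)"
```

```text
travel [-0.0039 -0.0013  0.0474] turn [-0.05 -0.05  0.19]
```

step_arm(
  commands=[
    {"travel": [-0.004, -0.001, 0.015], "turn": [0, 0, 0]},
    {"travel": [-0.004, -0.001, 0.03], "turn": [0, 0, 0]},
    {"travel": [-0.004, -0.001, 0.042], "turn": [0, 0, 0]},
    {"travel": [-0.004, -0.001, 0.047], "turn": [0, 0, 0]},
    {"travel": [-0.004, -0.001, 0.047], "turn": [0, 0, 0]},
  ],
)

```text
time: 19.95
position: [0.4548, -0.2558, 0.1312]
tool_rot: [-2.35, -2.082, 0.002]
ft_force: [0.3, -0.8, -0.2]
grip_width: 0.699
grip_force: 0.0
```

step_arm(
  commands=[
    {"travel": [0, 0, 0], "turn": [0, 0, 0]},
    {"travel": [0, 0, 0], "turn": [0, 0, 0]},
    {"travel": [0, 0, 0], "turn": [0, 0, 0]},
    {"travel": [0, 0, 0], "turn": [0, 0, 0]},
    {"travel": [0, 0, 0], "turn": [0, 0, 0]},
  ],
  gripper=0.25,
)

```text
time: 20.45
position: [0.4558, -0.2563, 0.1327]
tool_rot: [2.351, 2.083, 0.001]
ft_force: [0.4, 0.5, 0.9]
grip_width: 0.334
grip_force: 20.3
```

step_arm(
  commands=[
    {"travel": [0, 0, 0], "turn": [0, 0, 0]},
  ],
)

```text
time: 20.55
position: [0.4558, -0.2563, 0.1327]
tool_rot: [2.351, 2.083, 0.001]
ft_force: [-0.1, 1.0, 0.4]
grip_width: 0.324
grip_force: 20.0
```

step_arm(
  commands=[
    {"travel": [0, 0, -0.005], "turn": [0, 0, 0]},
    {"travel": [0, 0, -0.015], "turn": [0, 0, 0]},
    {"travel": [0, 0, -0.03], "turn": [0, 0, 0]},
    {"travel": [0, 0, -0.045], "turn": [0, 0, 0]},
  ],
)

```text
time: 20.95
position: [0.4557, -0.2565, 0.1791]
tool_rot: [2.351, 2.083, 0.001]
ft_force: [0.6, 0.3, -0.7]
grip_width: 0.326
grip_force: 20.0
```

step_arm(
  commands=[
    {"travel": [0.03, 0.003, 0], "turn": [0, 0, -2]},
    {"travel": [0.075, 0.008, 0], "turn": [0, 0, -5]},
    {"travel": [0.12, 0.013, 0], "turn": [0, 0, -8]},
    {"travel": [0.165, 0.018, 0], "turn": [0, 0, -11]},
    {"travel": [0.21, 0.023, 0], "turn": [0, 0, -14]},
  ],
)

```text
time: 21.45
position: [0.5045, -0.0488, 0.1793]
tool_rot: [2.077, 2.356, 0.004]
ft_force: [0.0, -0.4, 0.5]
grip_width: 0.328
grip_force: 20.0
```

```bash
python3 -c "
from h import *
s=ctrl.get_state();print(s['grip_width'],s['grip_force'])
to(.540,.109,.06,13.2)"
```

```text
0.32788474650094557 19.998810589313507
travel [0.152  0.0546 0.1196] turn [ 0.16 -0.04 -6.  ]
```

step_arm(
  commands=[
    {"travel": [0.04, 0.014, 0.01], "turn": [0, 0, -2]},
    {"travel": [0.08, 0.028, 0.03], "turn": [0, 0, -4]},
    {"travel": [0.12, 0.043, 0.06], "turn": [0, 0, -6]},
    {"travel": [0.152, 0.054, 0.09], "turn": [0, 0, -6]},
    {"travel": [0.152, 0.054, 0.115], "turn": [0, 0, -6]},
  ],
)

```text
time: 21.95
position: [0.5391, 0.1145, 0.0622]
tool_rot: [-1.942, -2.469, -0.004]
ft_force: [-0.1, -0.6, -1.3]
grip_width: 0.33
grip_force: 20.0
```

step_arm(
  commands=[
    {"travel": [0, 0, 0], "turn": [0, 0, 0]},
    {"travel": [0, 0, 0], "turn": [0, 0, 0]},
  ],
)

```text
time: 22.15
position: [0.5392, 0.1062, 0.0638]
tool_rot: [1.954, 2.458, 0.0]
ft_force: [-0.5, -0.4, 0.2]
grip_width: 0.331
grip_force: 20.0
```

```bash
python3 -c "
from h import *
s=ctrl.get_state();print(s['grip_width'],s['grip_force'])
to(.540,.109,.0198,13.2)"
```

```text
0.33124385044219923 19.999855756759644
travel [0.0026 0.0014 0.044 ] turn [ 0.05  0.04 -0.16]
```

step_arm(
  commands=[
    {"travel": [0.003, 0.001, 0.012], "turn": [0, 0, 0]},
    {"travel": [0.003, 0.001, 0.024], "turn": [0, 0, 0]},
    {"travel": [0.003, 0.001, 0.036], "turn": [0, 0, 0]},
    {"travel": [0.003, 0.001, 0.041], "turn": [0, 0, 0]},
    {"travel": [0.003, 0.001, 0.041], "turn": [0, 0, 0]},
  ],
)

```text
time: 22.65
position: [0.5382, 0.1096, 0.0206]
tool_rot: [-1.954, -2.459, 0.002]
ft_force: [0.4, -0.1, -0.5]
grip_width: 0.331
grip_force: 20.0
```

step_arm(
  commands=[
    {"travel": [0, 0, 0.001], "turn": [0, 0, 0]},
    {"travel": [0, 0, 0.002], "turn": [0, 0, 0]},
    {"travel": [0, 0, 0.003], "turn": [0, 0, 0]},
    {"travel": [0, 0, 0.003], "turn": [0, 0, 0]},
  ],
)

```text
time: 23.05
position: [0.5392, 0.1101, 0.0196]
tool_rot: [-1.954, -2.46, -0.001]
ft_force: [-1.3, -0.6, 6.1]
grip_width: 0.327
grip_force: 20.0
```

step_arm(
  commands=[
    {"travel": [0, 0, 0.001], "turn": [0, 0, 0]},
    {"travel": [0, 0, 0.001], "turn": [0, 0, 0]},
  ],
)

```text
time: 23.25
position: [0.5393, 0.1102, 0.0195]
tool_rot: [-1.954, -2.46, -0.002]
ft_force: [-3.5, -1.4, 13.0]
grip_width: 0.33
grip_force: 20.0
```

step_arm(
  commands=[
    {"travel": [0, 0, -0.002], "turn": [0, 0, 0]},
    {"travel": [0, 0, -0.002], "turn": [0, 0, 0]},
    {"travel": [0, 0, -0.002], "turn": [0, 0, 0]},
    {"travel": [0, 0, -0.002], "turn": [0, 0, 0]},
    {"travel": [0, 0, -0.002], "turn": [0, 0, 0]},
  ],
  gripper=0.7,
)

```text
time: 23.75
position: [0.5387, 0.1101, 0.0193]
tool_rot: [-1.954, -2.46, 0.0]
ft_force: [0.3, 0.5, -0.4]
grip_width: 0.666
grip_force: 0.0
```

step_arm(
  commands=[
    {"travel": [0, 0, -0.02], "turn": [0, 0, 0]},
    {"travel": [0, 0, -0.06], "turn": [0, 0, 0]},
    {"travel": [0, 0, -0.1], "turn": [0, 0, 0]},
    {"travel": [0, 0, -0.145], "turn": [0, 0, 0]},
    {"travel": [0, 0, -0.16], "turn": [0, 0, 0]},
  ],
)

```text
time: 24.25
position: [0.5413, 0.1104, 0.1842]
tool_rot: [1.952, 2.457, 0.01]
ft_force: [1.6, -0.4, -0.0]
grip_width: 0.698
grip_force: 0.0
```

```bash
python3 -c "
from h import *
to(.4505,-.296,.18,-7)
"
```

```text
travel [-0.3753 -0.1804  0.0024] turn [ 0.39 -0.15 20.07]
```

step_arm(
  commands=[
    {"travel": [-0.044, -0.021, 0], "turn": [0, 0, 3]},
    {"travel": [-0.088, -0.042, 0], "turn": [0, 0, 6]},
    {"travel": [-0.132, -0.063, 0], "turn": [0, 0, 9]},
    {"travel": [-0.176, -0.085, 0], "turn": [0, 0, 12]},
    {"travel": [-0.22, -0.106, 0], "turn": [0, 0, 15]},
  ],
)

```text
time: 24.75
position: [0.4843, -0.1298, 0.179]
tool_rot: [-2.26, -2.181, -0.001]
ft_force: [0.1, -0.2, -0.6]
grip_width: 0.697
grip_force: 0.0
```

```bash
python3 -c "
from h import *
to(.4505,-.296,.18,-7)"
```

```text
travel [-0.1673 -0.0279 -0.0011] turn [-0.02 -0.04  4.98]
```

step_arm(
  commands=[
    {"travel": [-0.045, -0.007, 0], "turn": [0, 0, 2]},
    {"travel": [-0.09, -0.015, 0], "turn": [0, 0, 4]},
    {"travel": [-0.135, -0.022, 0], "turn": [0, 0, 5]},
    {"travel": [-0.169, -0.028, 0], "turn": [0, 0, 5]},
    {"travel": [-0.169, -0.028, 0], "turn": [0, 0, 5]},
  ],
)

```text
time: 25.25
position: [0.4487, -0.3021, 0.1793]
tool_rot: [2.36, 2.071, -0.005]
ft_force: [-0.7, -0.2, -0.5]
grip_width: 0.702
grip_force: 0.0
```

step_arm(
  commands=[
    {"travel": [0, 0, 0], "turn": [0, 0, 0]},
    {"travel": [0, 0, 0], "turn": [0, 0, 0]},
  ],
)

```text
time: 25.45
position: [0.4522, -0.2946, 0.1789]
tool_rot: [-2.348, -2.085, -0.0]
ft_force: [0.1, 0.2, -0.4]
grip_width: 0.698
grip_force: 0.0
```

```bash
python3 -c "
from h import *
to(.4505,-.296,.1315,-7)"
```

```text
travel [-0.0017 -0.0015  0.0474] turn [-0.04 -0.06  0.2 ]
```

step_arm(
  commands=[
    {"travel": [-0.002, -0.001, 0.015], "turn": [0, 0, 0]},
    {"travel": [-0.002, -0.001, 0.03], "turn": [0, 0, 0]},
    {"travel": [-0.002, -0.001, 0.042], "turn": [0, 0, 0]},
    {"travel": [-0.002, -0.001, 0.047], "turn": [0, 0, 0]},
    {"travel": [-0.002, -0.001, 0.047], "turn": [0, 0, 0]},
  ],
)

```text
time: 25.95
position: [0.4498, -0.2975, 0.1312]
tool_rot: [-2.35, -2.082, 0.002]
ft_force: [0.3, -0.5, 0.1]
grip_width: 0.699
grip_force: 0.0
```

step_arm(
  commands=[
    {"travel": [0, 0, 0], "turn": [0, 0, 0]},
    {"travel": [0, 0, 0], "turn": [0, 0, 0]},
    {"travel": [0, 0, 0], "turn": [0, 0, 0]},
    {"travel": [0, 0, 0], "turn": [0, 0, 0]},
    {"travel": [0, 0, 0], "turn": [0, 0, 0]},
  ],
  gripper=0.25,
)

```text
time: 26.45
position: [0.4507, -0.2981, 0.1327]
tool_rot: [2.351, 2.083, 0.001]
ft_force: [0.4, -0.3, 1.2]
grip_width: 0.33
grip_force: 20.3
```

step_arm(
  commands=[
    {"travel": [0, 0, 0], "turn": [0, 0, 0]},
  ],
)

```text
time: 26.55
position: [0.4507, -0.2981, 0.1327]
tool_rot: [2.351, 2.083, 0.001]
ft_force: [0.1, 0.1, 1.4]
grip_width: 0.332
grip_force: 20.0
```

step_arm(
  commands=[
    {"travel": [0, 0, -0.005], "turn": [0, 0, 0]},
    {"travel": [0, 0, -0.015], "turn": [0, 0, 0]},
    {"travel": [0, 0, -0.03], "turn": [0, 0, 0]},
    {"travel": [0, 0, -0.045], "turn": [0, 0, 0]},
  ],
)

```text
time: 26.95
position: [0.4507, -0.2982, 0.1791]
tool_rot: [2.351, 2.083, 0.0]
ft_force: [0.4, 0.1, 0.3]
grip_width: 0.328
grip_force: 20.0
```

step_arm(
  commands=[
    {"travel": [0.03, 0.005, 0], "turn": [0, 0, -2]},
    {"travel": [0.075, 0.012, 0], "turn": [0, 0, -5]},
    {"travel": [0.12, 0.019, 0], "turn": [0, 0, -8]},
    {"travel": [0.165, 0.026, 0], "turn": [0, 0, -11]},
    {"travel": [0.21, 0.034, 0], "turn": [0, 0, -14]},
  ],
)

```text
time: 27.45
position: [0.5104, -0.092, 0.1793]
tool_rot: [2.077, 2.356, 0.004]
ft_force: [1.4, -0.1, -0.3]
grip_width: 0.325
grip_force: 20.0
```

```bash
python3 -c "
from h import *
s=ctrl.get_state();print(s['grip_width'],s['grip_force'])
to(.552,.0575,.06,13.2)"
```

```text
0.32459820602704537 19.998814165592194
travel [0.143  0.0597 0.1196] turn [ 0.16 -0.03 -6.  ]
```

Still partly over the head, so this time I'll go across level before descending.

step_arm(
  commands=[
    {"travel": [0.04, 0.017, 0], "turn": [0, 0, -2]},
    {"travel": [0.08, 0.034, 0], "turn": [0, 0, -4]},
    {"travel": [0.115, 0.048, 0], "turn": [0, 0, -6]},
    {"travel": [0.143, 0.06, 0], "turn": [0, 0, -6]},
    {"travel": [0.143, 0.06, 0.01], "turn": [0, 0, -6]},
  ],
)

```text
time: 27.95
position: [0.5535, 0.0622, 0.169]
tool_rot: [1.942, 2.467, 0.006]
ft_force: [0.1, 0.7, -0.5]
grip_width: 0.329
grip_force: 20.0
```

step_arm(
  commands=[
    {"travel": [0, 0, 0.03], "turn": [0, 0, 0]},
    {"travel": [0, 0, 0.06], "turn": [0, 0, 0]},
    {"travel": [0, 0, 0.09], "turn": [0, 0, 0]},
    {"travel": [0, 0, 0.1], "turn": [0, 0, 0]},
    {"travel": [0, 0, 0.1], "turn": [0, 0, 0]},
  ],
)

```text
time: 28.45
position: [0.5506, 0.0549, 0.0667]
tool_rot: [-1.954, -2.459, 0.004]
ft_force: [0.3, -0.4, -0.5]
grip_width: 0.327
grip_force: 20.0
```

```bash
python3 -c "
from h import *
s=ctrl.get_state();print(s['grip_width'],s['grip_force'])
to(.552,.0575,.0198,13.2)"
```

```text
0.3266484223104707 19.999907612800598
travel [0.0023 0.0021 0.0469] turn [-0.15  0.05 -0.15]
```

step_arm(
  commands=[
    {"travel": [0.002, 0.001, 0.015], "turn": [0, 0, 0]},
    {"travel": [0.002, 0.001, 0.028], "turn": [0, 0, 0]},
    {"travel": [0.002, 0.001, 0.039], "turn": [0, 0, 0]},
    {"travel": [0.002, 0.001, 0.044], "turn": [0, 0, 0]},
    {"travel": [0.002, 0.001, 0.044], "turn": [0, 0, 0]},
  ],
)

```text
time: 28.95
position: [0.5513, 0.0577, 0.0226]
tool_rot: [-1.953, -2.459, 0.002]
ft_force: [0.0, -0.0, -0.6]
grip_width: 0.33
grip_force: 20.0
```

step_arm(
  commands=[
    {"travel": [0, 0, 0.001], "turn": [0, 0, 0]},
    {"travel": [0, 0, 0.002], "turn": [0, 0, 0]},
    {"travel": [0, 0, 0.002], "turn": [0, 0, 0]},
  ],
)

```text
time: 29.25
position: [0.5522, 0.0579, 0.0218]
tool_rot: [1.954, 2.46, 0.001]
ft_force: [0.1, 0.6, -0.6]
grip_width: 0.327
grip_force: 20.0
```

step_arm(
  commands=[
    {"travel": [0, 0, 0.001], "turn": [0, 0, 0]},
    {"travel": [0, 0, 0.001], "turn": [0, 0, 0]},
  ],
)

```text
time: 29.45
position: [0.552, 0.0579, 0.0206]
tool_rot: [1.954, 2.46, 0.0]
ft_force: [0.4, 0.1, 0.8]
grip_width: 0.33
grip_force: 20.0
```

step_arm(
  commands=[
    {"travel": [0, 0, 0.001], "turn": [0, 0, 0]},
    {"travel": [0, 0, 0.0015], "turn": [0, 0, 0]},
    {"travel": [0, 0, 0.0015], "turn": [0, 0, 0]},
  ],
)

```text
time: 29.75
position: [0.5522, 0.0579, 0.0196]
tool_rot: [-1.954, -2.46, -0.001]
ft_force: [-1.6, -0.6, 5.0]
grip_width: 0.324
grip_force: 20.0
```

step_arm(
  commands=[
    {"travel": [0, 0, 0], "turn": [0, 0, 0]},
    {"travel": [0, 0, 0], "turn": [0, 0, 0]},
    {"travel": [0, 0, 0], "turn": [0, 0, 0]},
    {"travel": [0, 0, 0], "turn": [0, 0, 0]},
    {"travel": [0, 0, 0], "turn": [0, 0, 0]},
  ],
  gripper=0.7,
)

```text
time: 30.25
position: [0.5519, 0.0578, 0.0189]
tool_rot: [-1.954, -2.46, 0.0]
ft_force: [0.5, -0.2, 0.2]
grip_width: 0.664
grip_force: 0.0
```

step_arm(
  commands=[
    {"travel": [0, 0, -0.02], "turn": [0, 0, 0]},
    {"travel": [0, 0, -0.06], "turn": [0, 0, 0]},
    {"travel": [0, 0, -0.1], "turn": [0, 0, 0]},
    {"travel": [0, 0, -0.145], "turn": [0, 0, 0]},
    {"travel": [0, 0, -0.19], "turn": [0, 0, 0]},
  ],
)

```text
time: 30.75
position: [0.5516, 0.0576, 0.2106]
tool_rot: [-1.954, -2.46, -0.0]
ft_force: [0.3, 1.0, 0.1]
grip_width: 0.695
grip_force: 0.0
```

step_arm(
  commands=[
    {"travel": [0, -0.04, 0], "turn": [0, 0, 0]},
    {"travel": [0, -0.08, 0], "turn": [0, 0, 0]},
    {"travel": [0, -0.08, 0], "turn": [0, 0, 0]},
    {"travel": [0, -0.08, 0], "turn": [0, 0, 0]},
  ],
)

```text
time: 31.15
position: [0.4738, 0.04, 0.2094]
tool_rot: [-1.953, -2.46, -0.005]
ft_force: [0.6, 0.5, -0.4]
grip_width: 0.7
grip_force: 0.0
```

```bash
python3 -c "
from h import *
a=snap('scene','fin');a=a[120:270,200:460];cv2.imwrite('pics/finc.png',cv2.resize(a,None,fx=3,fy=3,interpolation=2))
P=np.array([[.5152,.2128],[.5274,.1612],[.5394,.1094],[.5515,.0579]])
print((pix('scene',np.c_[P,np.full(4,.005)])-[200,120])*3,(pix('scene',np.c_[P,np.full(4,.033)])-[200,120])*3)
print(ctrl.get_state()['grip_width'])
"
```

```text
[[376.86346297 140.37270897]
 [378.79654022 185.23874984]
 [380.56881973 233.21777602]
 [382.6556665  284.17443765]] [[377.3912806  117.66818095]
 [379.3817959  162.69301521]
 [381.21243272 210.92469694]
 [383.3688653  262.2432756 ]]
0.6992846617131305
```

View pics/finc.png

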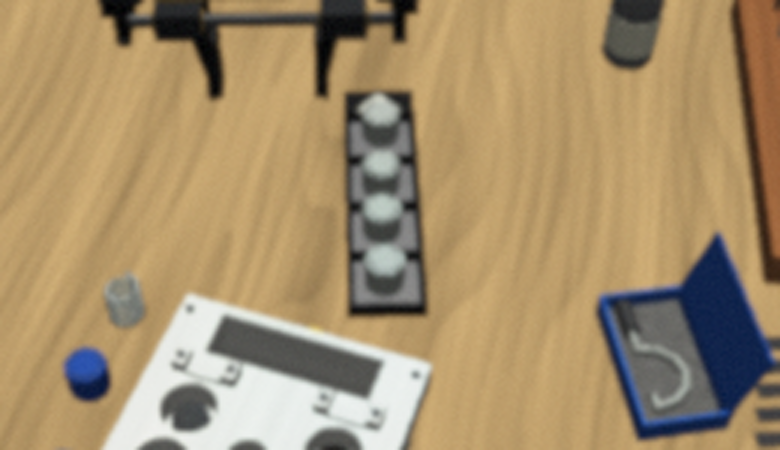

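The four tappets stand upright in the tray, tops at crop (380,116), (381,163), (382,210) and (384,262), within about 1 px of the computed pocket centres. The spring at (125,300) and the case at (690,340) are standing where they were. I'll hand it in.

```bash
python3 -c "
from bench import ctrl
print(ctrl.close_job())"
```

```text
the job is handed in; nothing more can be done
None
```

All four intake tappets stand upright in the tray in their original order, tappet 1 by the arrow, the case and spring were left alone, and the job was handed in at about 31 s (no verdict was returned).

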